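Pack the brittle thread spool and shut its carton

TASK

Pick up the full loose spool of thread from the bench, gripping it lightly (under 35 N) because its shell is brittle, and set it down gently in the carton's free pocket, standing wide flange down and collar up on the card pad. Then swing the lid down slowly, without striking it, slamming it or leaning on it hard, until the carton is fully shut. Leave the spool that is already packed, the empty spool and the thread cone as they are.

Things in the scene. Friction and masses are not known exactly. Their poses are not given: they have to be found in the camera images.
- spool: the full spool of thread to pack, standing upright on the bench: white plastic, 88 mm tall, wide foot flange 66 mm across and 5 mm thick, plain round head collar 56 mm across and 18 mm tall (the part to grip), cream thread 48 mm across wound all the way between them; 180 to 340 g. Origin at the centre of its underside (wide flange), z along its axis towards the head collar
- empty_spool: an empty spool on the bench, same flange, collar and height, but a bare white core 24 mm across. Leave it. Origin at the centre of its underside
- packed_spool: a full spool like the first, already standing in one of the carton's two pockets. Leave it. Origin at the centre of its underside
- cone: a cone of thread on the bench, 66 mm across at the base, 118 mm tall. Leave it. Origin at the centre of its underside
- carton: stiff cardboard carton, fixed on the bench, 204 mm (its x) by 140 mm (its y), rim 70 mm above the bench, walls 5 mm. Inside is a grey insert, top 42 mm above the bench, with two square pockets 76 mm wide centred 50 mm either side of the carton's centre along its x; pocket floors are 12 mm above the bench. Origin at the centre of its underside; the lid is hinged along its +y side
- pad: round card pad, 62 mm across, 3 mm thick, fixed at the centre of the floor of the free pocket (top 15 mm above the bench). Origin at the centre of its underside
- lid (a joint): lid angle in rad: 0 shut, about 1.7 standing open, 2.0 its stop. It stays where it is left (light friction, about 1 N at the edge, weight 80 g). The lid is a cardboard shell 204 mm along the hinge, 140 mm from hinge to front edge, 44 mm deep with 4 mm walls; shut, its flat roof is 114 mm above the bench. Open, it stands up beyond the carton's +y side with its hollow facing the pockets
- lid_hinge (a point): middle of the lid's hinge line, on the carton's +y rim, 70 mm above the bench; the line runs along the carton's x (axes as the carton's)
- lid_edge (a point): on the lid, middle of the outer edge where roof and front wall meet: 140 mm from the hinge line along the lid and 44 mm out from it. Axes are the lid's: z out of the roof, y towards the hinge
Things that resemble listed ones, but are neither listed nor needed, are in the scene too. What is shaped like the spool but brown or red is not meant.

How it is judged:
By the outcome, as a careful person would: the job done as asked, in the order asked, and still so for the second after the job is handed in, with the robot touching nothing.
It also fails if it takes over 58 s, if anything falls off the work surface, if the arm or the gripper's body presses on something with over 40 N, if the wrist force passes 120 N, or if a joint passes its speed limit or range.

ROBOT

A 6-joint arm with a two-finger parallel gripper is mounted at the origin on the work surface. World frame = base frame: x ahead of the robot, y to its left, z up, the work surface at z = 0. Lengths are in m, angles in rad, forces in N, time in s.
With the tool pointing down it reaches from about 0.275 to 0.875 m from the base axis. Payload 12.5 kg.
Tool frame: the origin (TCP) lies midway between the tips of the shut fingers; the grasp point (between the pads) lies 19 mm behind it; z points along the fingers, y is the line along which they close (so a half turn about z gives the same grasp; the last joint's range is limited). The gripper opens to 85 mm and grips with 20 to 120 N. Pads are 22 mm wide; open, the fingers measure 114 mm over their backs; the gripper's body (76 mm by 85 mm) begins 54 mm behind the grasp point. The pads swing forward as they close: fully open they stand 13 mm farther back than shut.
Start: joints at [1.256, 0.351, 1.652, -0, 1.139, -0.085], TCP at [0.125, 0.536, 0.231] pointing down, gripper open.
Joint ranges: [-2.75, 2.75], [-0.79, 2.1], [0.01, 2.65], [-1.57, 4.71], [0.07, 3.14], [-2.87, 2.87]. Speed limits (rad/s): [2.22, 2.22, 2.79, 3.14, 3.14, 3.14].

INTERFACE

Orientations are given as a rotation vector (axis times angle).
In Python, from plant import arm, cams, recognise gives the robot as it stands.
- The arm moves only by the tool send_rows, never from a script. Its argument "increments" is text: rows parted by semicolons, each of 6 numbers parted by spaces: the shift along the tool's x, y, z in m, then the turn, a rotation vector about the tool's x, y, z in degrees. In form: tx ty tz wx wy wz; .... A call has 1 to 12 rows; each row is the pose to reach, as a shift and turn from the pose commanded when the call began, along the tool's axes at that moment; what a row does not reach only later rows make up. A row lasts 1/8 s, in which the tool goes at most 62.5 mm and 10.7 degrees, less where a joint would pass 70% of its speed; a pose out of reach is approached as far as the arm can. A call with a gripper value outside its range is refused whole. "claw" is the opening, from -1 (shut) to 1 (fully open), set as the call begins (left out, the last holds). The fingers move at their own pace and stop on an object; "grip_force" is the grip in N (left out, the last holds). Time passes only in rows, so rows that repeat a pose let the fingers close. It gives the time, the measured TCP pose, the force and the opening at its end, in the units of the state.
- arm.observe(): the state, without advancing time (a new reading comes with each control period).
- cams.get_image(name): name is "scene" or "top" or "wrist"; returns a dict with "frame" (384x512x3 uint8, red, green, blue), "K" (3x3 intrinsics, pixels), "R" (3x3) and "t" (3): a world point X has camera coordinates R X + t; the wrist camera has in their place "hand_eye" (4x4, takes a point from camera to tool coordinates, whose origin is the TCP and whose axes are the flange's). Camera axes: x right, y down, z forward; pixel columns grow to the right and rows downward; lengths in m; the calibration is good to about 2 mm. A picture is of the moment at which its call begins: read the wrist's pose just before it. There is no depth.
- arm.close_job(): hands the job in, once; it reports no verdict.
Trained networks look in the newest picture that a camera, given by its name, has taken for a name from the list of things; names that differ only in an ending like _2 or _b are one class to them, and where a whole thing is asked for, a point or a joint stands for the part that bears it (a point fixed in the world has none). Each returns a list of dicts, best first, with "score" (0 to 1); they miss things now and then, are a little off and sometimes report something else, mostly with a low value. They report only what shows in the picture. A call takes as long as a camera call. They do not tell look-alikes from the thing itself.
- recognise(camera, target): "at" ([x, y, z] in m, in world coordinates, good to about 4 mm: the middle of the surface that is visible of it).
The state is a dict: "time_s": time; "joint_positions": joint angles; "joint_vel": joint speeds; "tau": joint torques, N m; "tool_pos": TCP position; "ee_rot": TCP orientation; "ft_force": force on the tool from outside, world axes, zero at the start; "moment": the same for the moment, N m; "grip_width": opening from 0.0 (shut) to 1.0 (fully open).
Only numpy, scipy, OpenCV 4.12 (cv2) and the standard library are available. Lean on these libraries where they do the work, as an engineer would, in place of code of your own. Each camera call takes 0.05 s, during which the arm holds its last target. There are 200 camera calls.

## Working session

There is one attempt and no reset: what is moved stays moved. The work goes in short steps, Python scripts to look and compute and a tool call to move; the robot and the scene stay as the last step left them, time stands still between calls to the robot, and variables do not carry over. Pictures are saved under pics/ and viewed, on a budget of 10 in all, crops included, one or two more only if the job needs it, and the job is handed in when it is done.

Besides the shell and the picture viewer there is one more tool, called after "Call:" as name(argument=value, ...) on one line, values as JSON. send_rows: Moves the arm, as the interface text tells. Its arguments: {"type":"object","properties":{"increments":{"type":"string"},"claw":{"type":"number"},"grip_force":{"type":"number"}},"required":["increments"]}

```bash
mkdir -p pics; python3 - <<'E'
from plant import arm,cams,recognise
import cv2,numpy as np
ims=[]
for c in("scene","top"):
    d=cams.get_image(c); cv2.imwrite(f"pics/{c}1.png",d["frame"][:,:,::-1])
    for n in("spool","empty_spool","cone","carton","pad","lid","lid_hinge","lid_edge"):
        try: print(c,n,[(np.round(r["at"],3).tolist(),round(r["score"],2)) for r in recognise(c,n)])
        except Exception as e: print(c,n,e)
    print(d["K"].tolist(),np.round(d["R"],4).tolist(),np.round(d["t"],4).tolist())
o=arm.observe();print(o)
E
```

```text
scene spool [([0.558, -0.063, 0.08], 0.87), ([0.637, -0.197, 0.086], 0.85), ([0.655, -0.084, 0.081], 0.59)]
scene empty_spool []
scene cone [([0.495, -0.183, 0.056], 0.77)]
scene carton [([0.486, 0.199, 0.073], 0.97)]
scene pad [([0.454, 0.116, 0.016], 0.52)]
scene lid []
scene lid_hinge [([0.485, 0.2, 0.071], 0.87)]
scene lid_edge [([0.476, 0.228, 0.13], 0.73), ([0.542, -0.337, 0.084], 0.22)]
[[439.2705635204603, 0.0, 252.40443453092618], [0.0, 439.2705635204603, 194.3526889475961], [0.0, 0.0, 1.0]] [[0.5912, 0.8065, -0.0062], [0.691, -0.5104, -0.5118], [-0.4159, 0.2983, -0.8591]] [-0.2727, -0.384, 1.3435]
top spool [([0.542, -0.055, 0.087], 0.8), ([0.632, -0.074, 0.09], 0.79), ([0.614, -0.192, 0.091], 0.72)]
top empty_spool [([0.531, -0.328, 0.085], 0.61)]
top cone [([0.467, -0.167, 0.068], 0.57)]
top carton [([0.486, 0.198, 0.076], 0.62)]
top pad [([0.478, 0.224, 0.166], 0.62), ([0.458, 0.117, 0.016], 0.57)]
top lid [([0.486, 0.195, 0.071], 0.64), ([0.481, 0.226, 0.167], 0.58)]
top lid_hinge [([0.49, 0.2, 0.074], 0.98), ([0.478, 0.227, 0.165], 0.68)]
top lid_edge [([0.477, 0.223, 
[... 222 characters left out ...]
5386, 0.7805]
{'time_s': 0.9, 'joint_positions': array([ 1.25641937e+00,  3.50690931e-01,  1.65181519e+00, -3.85303308e-06,
        1.13910622e+00, -8.45936584e-02]), 'joint_vel': array([-1.83987679e-04,  1.55671499e-03, -1.41801585e-03,  3.52603319e-04,
       -1.47818620e-03,  4.05004458e-05]), 'tau': array([ 1.43715151e-03, -5.06007206e+01, -2.91651392e+01, -1.09686016e-04,
        6.59596408e-04, -1.32051238e-05]), 'tool_pos': array([0.12523707, 0.53552817, 0.23128875]), 'ee_rot': array([-3.60146629e-01, -3.12088062e+00,  3.14028521e-05]), 'ft_force': array([ 0.77542434, -0.1040378 ,  0.12049353]), 'moment': array([ 0.07943558, -0.00562102,  0.00285191]), 'grip_width': 0.999241244384877}
```

View pics/scene1.png

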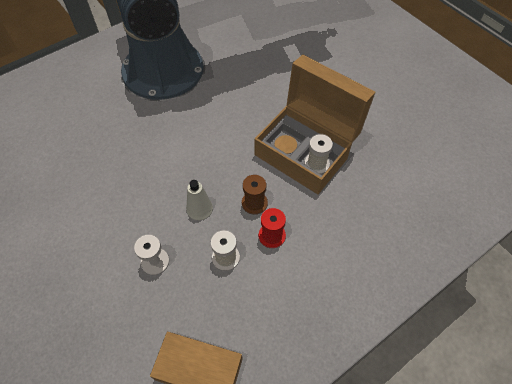

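View pics/top1.png

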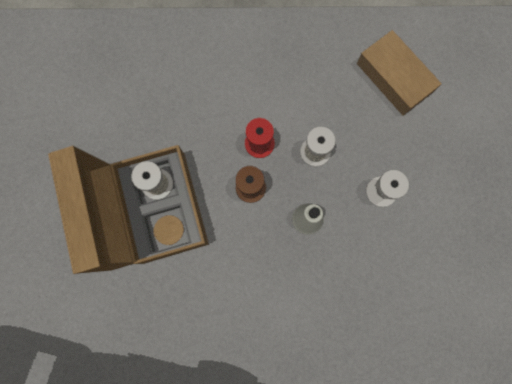

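The target is the white full spool: scene (224,242), top (320,140). The empty spool is at top (394,184). The free pocket with the pad is at top (168,229), and the lid stands open on the left. Next I'll localise these from the pixels.

```bash
cat > h.py <<'E'
from plant import arm,cams,recognise
import cv2,numpy as np
from scipy.spatial.transform import Rotation as Ro
def ray(d,uv,z):
    """world point on plane z seen at pixel uv"""
    R,t=np.array(d["R"]),np.array(d["t"])
    v=R.T@np.linalg.inv(d["K"])@[uv[0],uv[1],1]; c=-R.T@t
    return c+v*(z-c[2])/v[2]
def proj(d,X):
    p=np.array(d["K"])@(np.array(d["R"])@X+d["t"]); return p[:2]/p[2]
def wrist():
    o=arm.observe(); d=dict(cams.get_image("wrist"))
    T=np.eye(4);T[:3,:3]=Ro.from_rotvec(o["ee_rot"]).as_matrix();T[:3,3]=o["tool_pos"]
    W=np.linalg.inv(T@d["hand_eye"]); d["R"],d["t"]=W[:3,:3],W[:3,3]; return d
def inc(pos,yaw):
    """increment from current to tool-down pose with tool x at yaw"""
    o=arm.observe(); R=Ro.from_rotvec(o["ee_rot"])
    T=Ro.from_euler('z',yaw,degrees=True)*Ro.from_euler('x',180,degrees=True)
    return R.inv().apply(np.array(pos)-o["tool_pos"]).round(4),np.degrees((R.inv()*T).as_rotvec()).round(2)
def st():
    o=arm.observe(); print(o["time_s"],o["tool_pos"].round(4),o["ft_force"].round(2),o["grip_width"].round(3))
E
python3 - <<'E'
from h import *
for c,bx in(("top",(300,120,45,40)),("scene",(205,225,40,30))):
    d=cams.get_image(c);f=d["frame"];g=f.min(2)
    # dark hole on the collar
    x,y,w,h=bx;s=g[y:y+h,x:x+w]; v,u=np.nonzero(s<70); print(c,len(u),ray(d,(u.mean()+x,v.mean()+y),.088).round(4))
    if c=="top":
        for uv in((118,160),(181,148),(206,244),(135,264)): print("rim",uv,ray(d,uv,.07).round(4))
        m=cv2.inRange(cv2.cvtColor(f,cv2.COLOR_RGB2HSV),(8,90,90),(22,255,255));m[:, :150]=0;m[:215]=0;m[246:]=0;m[:,188:]=0
        v,u=np.nonzero(m);print("pad",len(u),ray(d,(u.mean(),v.mean()),.015).round(4))
        cv2.imwrite("pics/c.png",cv2.resize(f[130:280,40:220,::-1],None,fx=4,fy=4,interpolation=cv2.INTER_CUBIC))
o=arm.observe();print(Ro.from_rotvec(o["ee_rot"]).as_matrix().round(3).tolist(), cams.get_image("wrist")["hand_eye"])
E
```

```text
top 30 [ 0.624  -0.1942  0.088 ]
rim (118, 160) [0.5916 0.2082 0.07  ]
rim (181, 148) [0.6149 0.0835 0.07  ]
rim (206, 244) [0.4236 0.0311 0.07  ]
rim (135, 264) [0.3876 0.1655 0.07  ]
pad 650 [0.4566 0.1165 0.015 ]
scene 33 [ 0.6231 -0.1959  0.088 ]
[[-0.974, 0.228, 0.0], [0.228, 0.974, -0.0], [-0.0, -0.0, -1.0]] [[-3.76044849e-04 -9.60399076e-01 -2.78627839e-01  7.13477942e-02]
 [ 9.99999501e-01 -6.18901566e-04  7.83654038e-04  5.47583071e-04]
 [-9.25063821e-04 -2.78627406e-01  9.60398830e-01 -1.41720457e-01]
 [ 0.00000000e+00  0.00000000e+00  0.00000000e+00  1.00000000e+00]]
```

View pics/c.png

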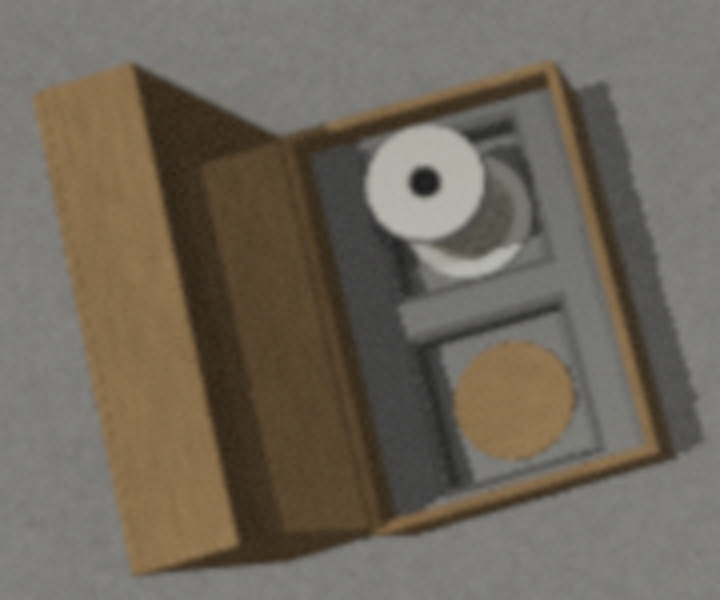

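```bash
python3 - <<'E'
from h import *
d=cams.get_image("top")
P=[ray(d,uv,.07)[:2] for uv in((178.75,146.25),(208,244.25),(134.5,263.75))]
pk=ray(d,(146.25,175.5),.103)[:2]; pad=np.array([.4566,.1165])
f=P[0]-P[1]; print("corners",np.round(P,4).tolist(),"yaw",np.degrees(np.arctan2(f[1],f[0])),np.linalg.norm(f))
f=pk-pad; print("packed",pk,"yaw",np.degrees(np.arctan2(f[1],f[0])),np.linalg.norm(f))
for p in((.40,.2,.36),(.6235,-.195,.2)): print(inc(p,167))
E
```

```text
corners [[0.6186, 0.0881], [0.4231, 0.0272], [0.388, 0.1664]] yaw 17.287376193489777 0.20475897369031745
packed [0.55219442 0.14154271] yaw 14.679802650793263 0.09882018817884729
(array([-0.344 , -0.2641, -0.1287]), array([-0.  , -0.  , -0.17]))
(array([-0.6516, -0.5978,  0.0313]), array([-0.  , -0.  , -0.17]))
```

Call:
send_rows(increments="0 0 -0.05 0 0 0; -0.03 -0.02 -0.1 0 0 0; -0.08 -0.06 -0.12 0 0 0; -0.12 -0.10 -0.12 0 0 0; -0.16 -0.14 -0.12 0 0 0; -0.20 -0.18 -0.12 0 0 0; -0.24 -0.22 -0.12 0 0 0; -0.28 -0.26 -0.12 0 0 0; -0.32 -0.30 -0.12 0 0 0; -0.37 -0.34 -0.12 0 0 0; -0.42 -0.38 -0.12 0 0 0; -0.47 -0.42 -0.12 0 0 0", claw=1, grip_force=25)

```text
time_s: 2.6
tool_pos: [0.4854, 0.0212, 0.3515]
ee_rot: [0.361, 3.12, 0.0]
ft_force: [0.6, 0.6, 0.4]
grip_width: 1.0
```

```bash
python3 - <<'E'
from h import *
st(); print(inc((.6235,-.195,.2),167))
E
```

```text
Traceback (most recent call last):
  File "h.py", line 21, in st
    o=arm.observe(); print(o["time_s"],o["tool_pos"].round(4),o["ft_force"].round(2),o["grip_width"].round(3))
                                                                                     ^^^^^^^^^^^^^^^^^^^^^
AttributeError: 'float' object has no attribute 'round'
```

Call:
send_rows(increments="-0.04 -0.04 0.0 0 0 0; -0.08 -0.08 0.02 0 0 0; -0.12 -0.12 0.06 0 0 0; -0.16 -0.16 0.10 0 0 0; -0.184 -0.179 0.14 0 0 0; -0.184 -0.179 0.151 0 0 0; -0.184 -0.179 0.151 0 0 0")

```text
time_s: 3.48
tool_pos: [0.6224, -0.1927, 0.1998]
ee_rot: [-0.36, -3.119, -0.001]
ft_force: [0.0, 1.7, 0.7]
grip_width: 0.995
```

```bash
sed -i 's/o\["grip_width"\].round(3)/o["grip_width"]/' h.py; python3 - <<'E'
from h import *
st(); d=wrist(); cv2.imwrite("pics/w1.png",d["frame"][:,:,::-1]); print(proj(d,[.6235,-.195,.088]))
print([(np.round(r["at"],3).tolist(),r["score"]) for r in recognise("wrist","spool")])
g=d["frame"].min(2); 
n,l,s,c=cv2.connectedComponentsWithStats((g<60).astype(np.uint8))
for i in range(1,n):
    if s[i,4]>60: print(s[i],c[i].round(1),ray(d,c[i],.088).round(4))
E
```

```text
3.475 [ 0.6224 -0.1927  0.1998] [0.04 1.69 0.65] 0.994672550333687
[254.66362336 189.64396902]
[([0.614, -0.196, 0.084], 0.58)]
[ 351    0  121   87 4192] [406.   45.2] [ 0.5473 -0.0707  0.088 ]
[ 30 104  22  21 359] [ 40.5 113.9] [ 0.5332 -0.3317  0.088 ]
[ 346  124  107   87 6508] [399.8 167. ] [ 0.6312 -0.0848  0.088 ]
[246 179  21  19 303] [255.8 188.1] [ 0.6225 -0.1939  0.088 ]
[    0   247   512   137 33382] [251.5 341.4] [ 0.7574 -0.2296  0.088 ]
```

View pics/w1.png

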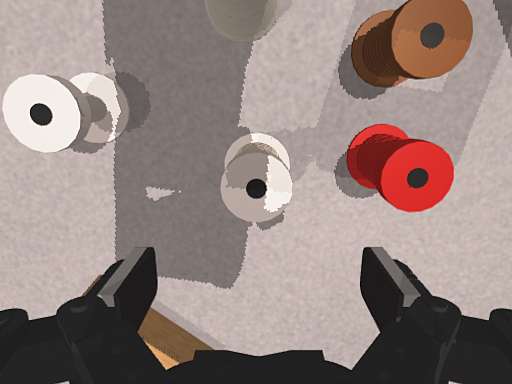

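The wrist view shows the full spool centred at (256,188), at world (0.6225, -0.194). I'll descend and grip.

Call:
send_rows(increments="0 -0.001 0.04 0 0 0; 0 -0.001 0.08 0 0 0; 0 -0.001 0.11 0 0 0; 0 -0.001 0.13 0 0 0; 0 -0.001 0.14 0 0 0; 0 -0.001 0.145 0 0 0; 0 -0.001 0.145 0 0 0; 0 -0.001 0.145 0 0 0")

```text
time_s: 4.58
tool_pos: [0.6229, -0.1942, 0.0561]
ee_rot: [0.36, 3.12, -0.001]
ft_force: [0.5, -0.8, 0.7]
grip_width: 1.003
```

Call:
send_rows(increments="0 0 0 0 0 0; 0 0 0 0 0 0; 0 0 0 0 0 0; 0 0 0 0 0 0; 0 0 0 0 0 0; 0 0 0 0 0 0; 0 0 0 0 0 0; 0 0 0 0 0 0", claw=-1, grip_force=25)

```text
time_s: 5.58
tool_pos: [0.6228, -0.1941, 0.0557]
ee_rot: [0.36, 3.12, -0.0]
ft_force: [-1.6, 0.2, 4.5]
grip_width: 0.635
```

Call:
send_rows(increments="0 0 -0.005 0 0 0; 0 0 -0.015 0 0 0; 0 0 -0.035 0 0 0; 0 0 -0.06 0 0 0; 0 0 -0.09 0 0 0; 0 0 -0.12 0 0 0; 0 0 -0.15 0 0 0; 0 0 -0.17 0 0 0; 0 0 -0.18 0 0 0; 0 0 -0.18 0 0 0")

```text
time_s: 6.82
tool_pos: [0.6226, -0.1941, 0.2361]
ee_rot: [0.36, 3.12, -0.0]
ft_force: [0.4, -0.4, -2.8]
grip_width: 0.636
```

```bash
python3 - <<'E'
from h import *
st(); d=wrist(); cv2.imwrite("pics/w2.png",d["frame"][:,:,::-1])
pad=np.array([.4566,.1165])
print(inc((*pad,.24),167),inc((*pad,.24),195))
E
```

```text
6.825 [ 0.6226 -0.1941  0.2361] [ 0.42 -0.36 -2.79] 0.636176661282145
(array([ 0.2321,  0.2646, -0.0048]), array([ 0.  , -0.02, -0.17])) (array([ 0.2321,  0.2646, -0.0048]), array([ 1.000e-02, -2.000e-02, -2.817e+01]))
```

View pics/w2.png

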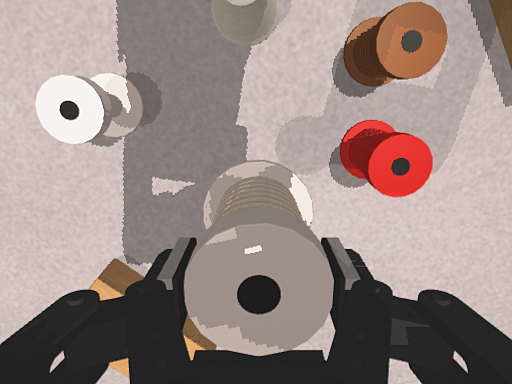

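The spool hangs upright and is held evenly, with the collar centred at (258,285). I'll carry it beside the carton and look at the pocket from near.

Call:
send_rows(increments="0.01 0.01 0 0 0 -2; 0.03 0.03 0 0 0 -5; 0.055 0.055 0 0 0 -8; 0.08 0.08 0 0 0 -12; 0.11 0.11 0 0 0 -16; 0.14 0.14 0 0 0 -20; 0.165 0.165 0 0 0 -24; 0.182 0.182 0 0 0 -27; 0.191 0.191 0 0 0 -28; 0.195 0.194 0 0 0 -28; 0.195 0.194 0 0 0 -28; 0.195 0.194 0 0 0 -28")

```text
time_s: 8.38
tool_pos: [0.4771, 0.0388, 0.2352]
ee_rot: [0.404, -3.115, 0.0]
ft_force: [-0.8, 0.5, -3.2]
grip_width: 0.633
```

```bash
python3 - <<'E'
from h import *
st(); d=wrist(); cv2.imwrite("pics/w3.png",cv2.resize(d["frame"][:,:,::-1],None,fx=1.5,fy=1.5))
c=np.array([.4566,.1165]);a=np.radians(15);ux=np.array([np.cos(a),np.sin(a)]);uy=np.array([-ux[1],ux[0]])
print("pad",proj(d,[*c,.015])*1.5)
for X in((-52,-70,70),(152,-70,70),(-52,70,70),(-38,-38,42),(38,-38,42),(-38,38,42),(38,38,42)): print(X,(proj(d,[*(c+(X[0]*ux+X[1]*uy)/1e3),X[2]/1e3])*1.5).round())
m=cv2.inRange(cv2.cvtColor(d["frame"],cv2.COLOR_RGB2HSV),(8,90,90),(22,255,255))
n,l,s,cc=cv2.connectedComponentsWithStats(m)
for i in range(1,n):
    if s[i,4]>300: print(s[i],cc[i].round(1),ray(d,cc[i],.015).round(4))
print([(np.round(r["at"],4).tolist(),r["score"]) for r in recognise("wrist","pad")])
E
```

```text
8.375 [0.4771 0.0388 0.2352] [-0.77  0.46 -3.17] 0.6327805708696911
pad [499.2966197 239.0573409]
(-52, -70, 70) [403. 170.]
(152, -70, 70) [402. 472.]
(-52, 70, 70) [645. 168.]
(-38, -38, 42) [452. 189.]
(38, -38, 42) [449. 302.]
(-38, 38, 42) [571. 188.]
(38, 38, 42) [560. 302.]
[  267   107   245   232 23379] [448.5 204.2] [0.4719 0.2559 0.015 ]
[ 305  129   58   57 2561] [333.5 157.3] [0.4543 0.1165 0.015 ]
[136 166  57  54 763] [169.5 184.1] [ 0.5277 -0.0466  0.015 ]
[ 109  191   62   58 2513] [139.7 219.6] [ 0.5768 -0.0712  0.015 ]
[([0.456, 0.1115, 0.0133], 0.68), ([0.4662, 0.0337, 0.2653], 0.15)]
```

View pics/w3.png

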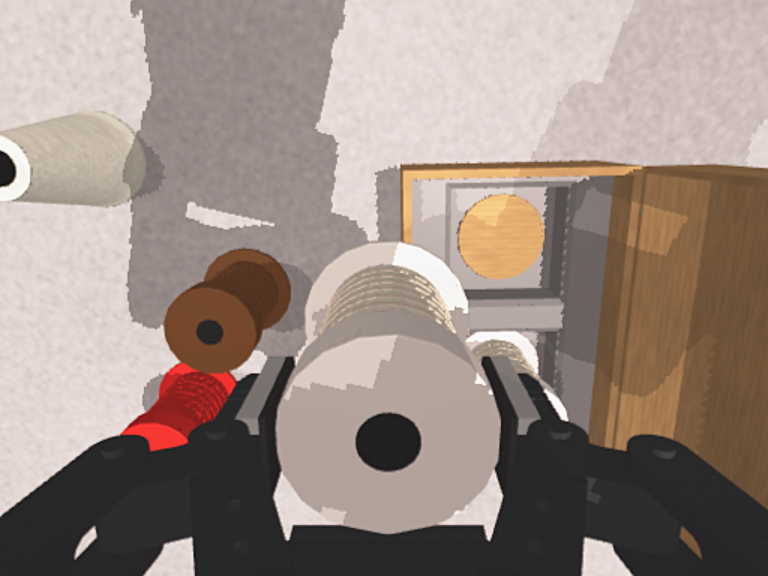

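```bash
python3 - <<'E'
from h import *
d=wrist(); o=arm.observe(); p=ray(d,(258.7,294.7),o["tool_pos"][2]-.0557+.088); print(p,p-o["tool_pos"])
t=np.array([.455,.1165])-(p-o["tool_pos"])[:2]*0.5
print(t,inc((*t,.235),195))
E
```

```text
[0.47696836 0.03982053 0.26751235] [-7.58165801e-05  9.08016149e-04  3.23000000e-02]
[0.45503791 0.11604599] (array([0.0016, 0.0802, 0.0002]), array([ 0.  , -0.01, -0.21]))
```

Call:
send_rows(increments="0 0.01 0 0 0 0; 0.0015 0.03 0 0 0 0; 0.0015 0.055 0 0 0 0; 0.0015 0.072 0 0 0 0; 0.0015 0.08 0 0 0 0; 0.0015 0.08 0.005 0 0 0; 0.0015 0.08 0.025 0 0 0; 0.0015 0.08 0.05 0 0 0; 0.0015 0.08 0.075 0 0 0; 0.0015 0.08 0.095 0 0 0; 0.0015 0.08 0.1 0 0 0; 0.0015 0.08 0.1 0 0 0")

```text
time_s: 10.02
tool_pos: [0.4551, 0.1159, 0.1354]
ee_rot: [0.405, -3.115, 0.0]
ft_force: [0.4, 0.2, -3.1]
grip_width: 0.632
```

```bash
python3 - <<'E'
from h import *
st(); d=cams.get_image("top"); cv2.imwrite("pics/t4.png",cv2.resize(d["frame"][120:280,40:240,::-1],None,fx=3,fy=3))
d=wrist();a=cv2.resize(d["frame"][100:,150:450,::-1],None,fx=2,fy=2);cv2.imwrite("pics/w4.png",a)
E
```

```text
10.025 [0.4551 0.1159 0.1354] [ 0.38  0.25 -3.13] 0.6316003837181366
```

View pics/w4.png

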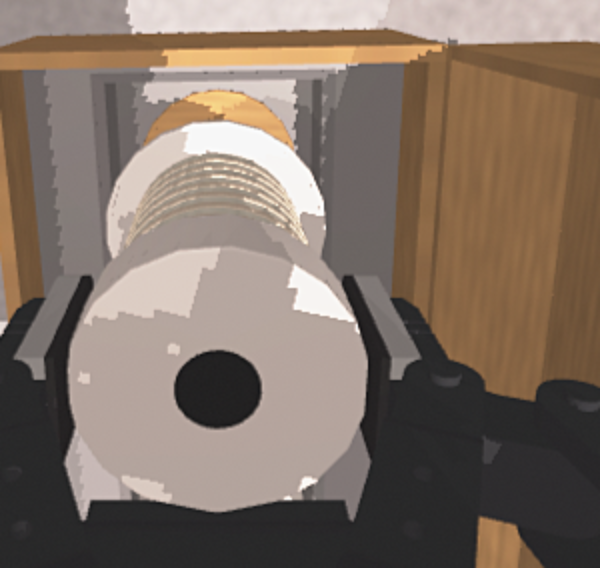

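Spool flange (centre 217) lines up with the pad (219) and pocket (103–325). I'll descend gently.

Call:
send_rows(increments="0 0 0.006 0 0 0; 0 0 0.014 0 0 0; 0 0 0.024 0 0 0; 0 0 0.034 0 0 0; 0 0 0.042 0 0 0; 0 0 0.049 0 0 0; 0 0 0.054 0 0 0; 0 0 0.057 0 0 0; 0 0 0.059 0 0 0; 0 0 0.06 0 0 0; 0 0 0.061 0 0 0; 0 0 0.061 0 0 0")

```text
time_s: 11.62
tool_pos: [0.455, 0.1162, 0.0743]
ee_rot: [-0.406, 3.115, -0.0]
ft_force: [-0.3, -0.3, -3.3]
grip_width: 0.637
```

Call:
send_rows(increments="0 0 0.001 0 0 0; 0 0 0.0015 0 0 0; 0 0 0.002 0 0 0; 0 0 0.0025 0 0 0; 0 0 0.003 0 0 0; 0 0 0.003 0 0 0")

```text
time_s: 12.38
tool_pos: [0.4549, 0.1162, 0.0713]
ee_rot: [0.406, -3.115, -0.0]
ft_force: [-0.1, -0.1, -2.3]
grip_width: 0.635
```

Call:
send_rows(increments="0 0 0.0005 0 0 0; 0 0 0.001 0 0 0; 0 0 0.001 0 0 0; 0 0 0.001 0 0 0")

```text
time_s: 12.88
tool_pos: [0.4552, 0.1162, 0.0707]
ee_rot: [-0.405, 3.115, -0.0]
ft_force: [-1.4, -1.2, 5.1]
grip_width: 0.633
```

Call:
send_rows(increments="0 0 0 0 0 0; 0 0 0 0 0 0; 0 0 0 0 0 0; 0 0 0 0 0 0; 0 0 0 0 0 0", claw=0.65)

```text
time_s: 13.5
tool_pos: [0.4549, 0.1162, 0.0703]
ee_rot: [0.405, -3.115, 0.0]
ft_force: [-0.2, 0.0, -0.6]
grip_width: 0.822
```

Call:
send_rows(increments="0 0 -0.01 0 0 0; 0 0 -0.03 0 0 0; 0 0 -0.06 0 0 0; 0 0 -0.1 0 0 0; 0 0 -0.14 0 0 0; 0 0 -0.18 0 0 0; 0 -0.01 -0.22 0 0 0; 0 -0.03 -0.24 0 0 0; 0 -0.03 -0.24 0 0 0")

```text
time_s: 14.62
tool_pos: [0.4631, 0.0867, 0.312]
ee_rot: [-0.403, 3.112, -0.0]
ft_force: [0.2, 0.1, -0.1]
grip_width: 0.823
```

```bash
python3 - <<'E'
from h import *
st(); d=wrist(); cv2.imwrite("pics/w5.png",cv2.resize(d["frame"][:,:,::-1],None,fx=1.4,fy=1.4))
t=cams.get_image("top")
for c in("wrist","top"):
  for n in("spool","lid_edge","lid_hinge"): print(c,n,[(np.round(r["at"],4).tolist(),r["score"]) for r in recognise(c,n)])
E
```

```text
14.625 [0.4631 0.0867 0.312 ] [ 0.19  0.14 -0.09] 0.8231208797662873
wrist spool [([0.4509, 0.1087, 0.1011], 0.97), ([0.5366, -0.0461, 0.0854], 0.62), ([0.6291, -0.0626, 0.0848], 0.61), ([0.4406, 0.2167, 0.2069], 0.38)]
wrist lid_edge [([0.4419, 0.2138, 0.2086], 0.6)]
wrist lid_hinge [([0.4613, 0.2042, 0.0677], 0.82)]
top spool [([0.4508, 0.1064, 0.1039], 0.81), ([0.5396, -0.0551, 0.0868], 0.71), ([0.6324, -0.0725, 0.0858], 0.67)]
top lid_edge []
top lid_hinge [([0.4848, 0.0964, 0.0457], 0.57)]
```

View pics/w5.png

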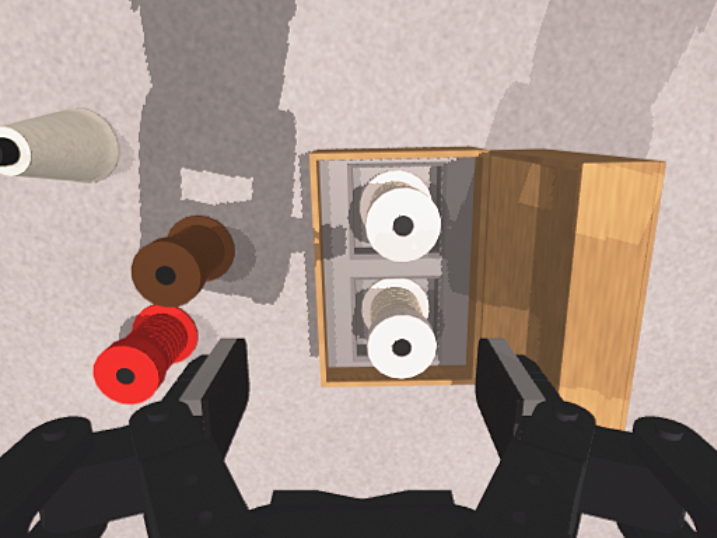

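```bash
cat >> h.py <<'E'
a=np.radians(15);ux=np.array([np.cos(a),np.sin(a),0]);uy=np.array([-ux[1],ux[0],0]);H=np.array([.4852,.197,.07])
def lidpt(th,s,r,n):
    """point on lid: s along hinge, r from hinge, n out of lid base plane"""
    return H+s*ux+uy*(-r*np.cos(th)+n*np.sin(th))+np.array([0,0,r*np.sin(th)+n*np.cos(th)])
E
python3 - <<'E'
from h import *
d=wrist()
for th in(1.6,1.65,1.7,1.75,1.8): print(th,proj(d,lidpt(th,-.102,.14,.044)).round(1),proj(d,lidpt(th,-.102,.14,0)).round(1),"obs 474.3,114.3 / 415.7,115.7")
print(arm.observe()["joint_positions"].round(3))
for th in(1.7,1.5,1.2,.9,.6,.3,.1,0): print(th,lidpt(th,0,.125,.044).round(4), lidpt(th,0,.14,.044).round(4))
E
```

```text
1.6 [470.6 118.7] [407.8 119. ] obs 474.3,114.3 / 415.7,115.7
1.65 [478.2 118.4] [417.7 119. ] obs 474.3,114.3 / 415.7,115.7
1.7 [485.2 118. ] [427.3 118.8] obs 474.3,114.3 / 415.7,115.7
1.75 [491.5 117.7] [436.5 118.7] obs 474.3,114.3 / 415.7,115.7
1.8 [497.2 117.3] [445.3 118.5] obs 474.3,114.3 / 415.7,115.7
[ 0.088  0.127  1.741  0.     1.274 -1.742]
1.7 [0.4697 0.2547 0.1883] [0.4692 0.2566 0.2032]
1.5 [0.4761 0.2309 0.1978] [0.4764 0.2298 0.2128]
1.2 [0.4863 0.1929 0.2024] [0.4877 0.1876 0.2164]
0.9 [0.4964 0.1552 0.1953] [0.4988 0.1462 0.207 ]
0.6 [0.5055 0.1213 0.1769] [0.5087 0.1094 0.1854]
0.3 [0.5127 0.0942 0.149 ] [0.5165 0.0804 0.1534]
0.1 [0.5163 0.0811 0.1263] [0.5201 0.0667 0.1278]
0 [0.5176 0.0763 0.114 ] [0.5214 0.0618 0.114 ]
```

```bash
python3 - <<'E'
from h import *
e=lidpt(1.63,0,.14,.044); print("edge",e)
for p in(e+.06*uy,): 
    print(inc((p[0],p[1],.312),195),inc((p[0],p[1],.187),195))
for th in(1.63,1.57): print(th, (lidpt(th,0,.14,.044)-H)@uy)
E
```

```text
edge [0.47168794 0.24742769 0.20715128]
(array([-0.0498,  0.2122, -0.0021]), array([ 0.01, -0.04, -0.14])) (array([-0.0499,  0.2122,  0.1229]), array([ 0.01, -0.04, -0.14]))
1.63 0.05220658399259658
1.57 0.04388850030949805
```

Call:
send_rows(increments="0 0 0 0 0 0; 0 0 0 0 0 0", claw=-1)

```text
time_s: 15.32
tool_pos: [0.4626, 0.0873, 0.3102]
ee_rot: [0.405, -3.115, -0.0]
ft_force: [-0.0, -1.0, -0.5]
grip_width: 0.411
```

Call:
send_rows(increments="-0.01 0.03 -0.01 0 0 0; -0.02 0.07 -0.01 0 0 0; -0.035 0.115 -0.01 0 0 0; -0.045 0.16 -0.01 0 0 0; -0.05 0.19 -0.01 0 0 0; -0.05 0.212 -0.005 0 0 0; -0.05 0.212 0.02 0 0 0; -0.05 0.212 0.05 0 0 0; -0.05 0.212 0.08 0 0 0; -0.05 0.212 0.105 0 0 0; -0.05 0.212 0.12 0 0 0; -0.05 0.212 0.121 0 0 0")

```text
time_s: 16.82
tool_pos: [0.4565, 0.3048, 0.1888]
ee_rot: [0.405, -3.114, 0.001]
ft_force: [0.2, 0.7, -0.2]
grip_width: -0.001
```

```bash
python3 - <<'E'
from h import *
st(); d=wrist(); a=d["frame"]; b=cams.get_image("scene")["frame"][20:220,220:400]
b=cv2.resize(b,(346,384)); cv2.imwrite("pics/w6.png",np.hstack([a[:,:450],b])[:,:,::-1])
E
```

```text
16.825 [0.4565 0.3048 0.1888] [ 0.23  0.68 -0.18] -0.0005717989744247927
```

View pics/w6.png

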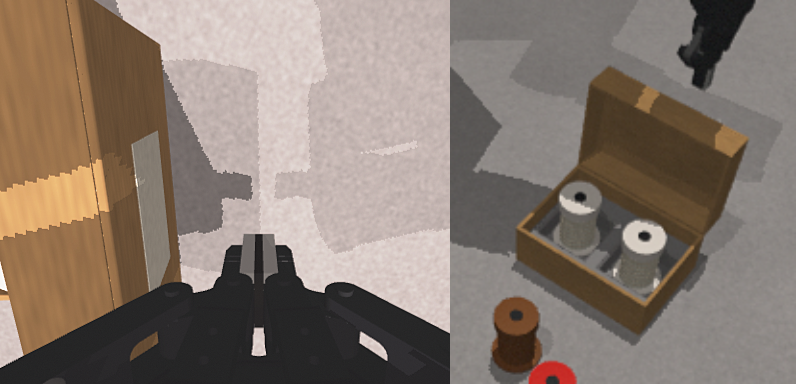

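Call:
send_rows(increments="0 -0.006 0 0 0 0; 0 -0.014 0 0 0 0; 0 -0.022 0 0 0 0; 0 -0.028 0 0 0 0; 0 -0.031 0 0 0 0; 0 -0.033 0 0 0 0; 0 -0.035 0 0 0 0; 0 -0.037 0 0 0 0; 0 -0.039 0 0 0 0; 0 -0.041 0 0 0 0; 0 -0.043 0 0 0 0; 0 -0.045 0 0 0 0")

```text
time_s: 18.42
tool_pos: [0.4683, 0.2615, 0.1894]
ee_rot: [-0.405, 3.115, 0.0]
ft_force: [-1.4, 1.9, 1.5]
grip_width: 0.005
```

Call:
send_rows(increments="0 -0.002 0 0 0 0; 0 -0.004 0 0 0 0; 0 -0.006 0 0 0 0; 0 -0.008 0 0 0 0; 0 -0.010 0 0 0 0; 0 -0.012 0 0 0 0")

```text
time_s: 19.18
tool_pos: [0.4713, 0.2497, 0.1893]
ee_rot: [0.405, -3.115, 0.0]
ft_force: [-0.4, 1.7, 1.4]
grip_width: -0.005
```

Call:
send_rows(increments="0 -0.004 -0.002 0 0 0; 0 -0.009 -0.004 0 0 0; 0 -0.0135 -0.0055 0 0 0; 0 -0.018 -0.0065 0 0 0; 0 -0.023 -0.0075 0 0 0; 0 -0.0275 -0.008 0 0 0; 0 -0.032 -0.0085 0 0 0; 0 -0.037 -0.0087 0 0 0; 0 -0.042 -0.0087 0 0 0; 0 -0.0465 -0.0085 0 0 0; 0 -0.0515 -0.008 0 0 0; 0 -0.056 -0.0078 0 0 0")

```text
time_s: 20.68
tool_pos: [0.4856, 0.1954, 0.197]
ee_rot: [0.405, -3.115, 0.0]
ft_force: [-0.1, 0.5, -0.8]
grip_width: 0.002
```

```bash
python3 - <<'E'
from h import *
st(); o=arm.observe()["tool_pos"]-H; print("carton",o@ux,o@uy,o[2]+.07)
d=wrist(); a=d["frame"]; b=cams.get_image("scene")["frame"][20:220,220:400]
b=cv2.resize(b,(346,384)); cv2.imwrite("pics/w7.png",np.hstack([a[:,:450],b])[:,:,::-1])
E
```

```text
20.675 [0.4856 0.1954 0.197 ] [-0.12  0.52 -0.81] 0.0016428004462416602
carton 7.890412422705603e-06 -0.0016825697599000707 0.19700504236823535
```

View pics/w7.png

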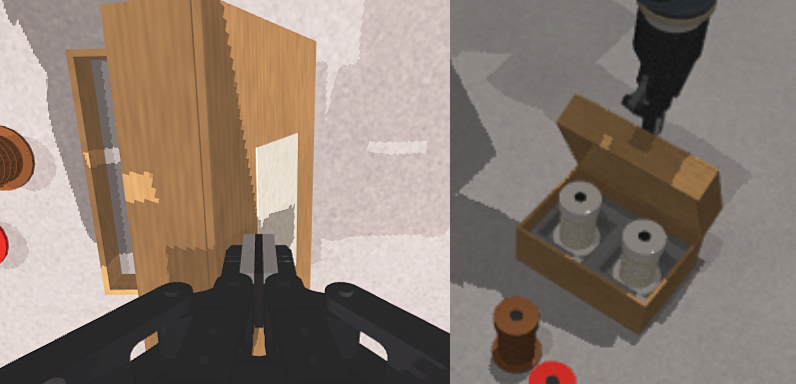

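The lid follows the finger (about 1.1 rad) and both spools are upright. Continuing the arc.

Call:
send_rows(increments="0 -0.005 0.0005 0 0 0; 0 -0.0095 0.0015 0 0 0; 0 -0.0145 0.0025 0 0 0; 0 -0.019 0.0038 0 0 0; 0 -0.0235 0.005 0 0 0; 0 -0.028 0.0065 0 0 0; 0 -0.0325 0.0083 0 0 0; 0 -0.037 0.0102 0 0 0; 0 -0.041 0.0123 0 0 0; 0 -0.0455 0.0145 0 0 0; 0 -0.0495 0.017 0 0 0; 0 -0.0537 0.0194 0 0 0")

```text
time_s: 22.28
tool_pos: [0.4994, 0.1435, 0.1775]
ee_rot: [0.406, -3.115, 0.0]
ft_force: [-0.1, 0.5, 0.7]
grip_width: 0.003
```

Call:
send_rows(increments="0 -0.004 0.0026 0 0 0; 0 -0.008 0.0055 0 0 0; 0 -0.0115 0.0085 0 0 0; 0 -0.0153 0.0115 0 0 0; 0 -0.0187 0.0149 0 0 0; 0 -0.022 0.0183 0 0 0; 0 -0.0254 0.0217 0 0 0; 0 -0.0287 0.0252 0 0 0; 0 -0.0315 0.0287 0 0 0; 0 -0.034 0.032 0 0 0; 0 -0.0365 0.0353 0 0 0; 0 -0.038 0.0375 0 0 0")

```text
time_s: 23.78
tool_pos: [0.5091, 0.1069, 0.1399]
ee_rot: [0.405, -3.115, 0.0]
ft_force: [0.3, 0.3, 0.6]
grip_width: -0.002
```

```bash
python3 - <<'E'
from h import *
st(); o=arm.observe()["tool_pos"]-H; print("carton",o@ux,o@uy,o[2]+.07)
a=wrist()["frame"]; b=cams.get_image("scene")["frame"][20:220,220:400]
b=cv2.resize(b,(346,384)); cv2.imwrite("pics/w8.png",np.hstack([a[:,:450],b])[:,:,::-1])
E
```

```text
23.775 [0.5091 0.1069 0.1399] [0.27 0.26 0.56] -0.0022159746608045035
carton -0.00025786322898904327 -0.0931856267019051 0.1399423117326959
```

View pics/w8.png

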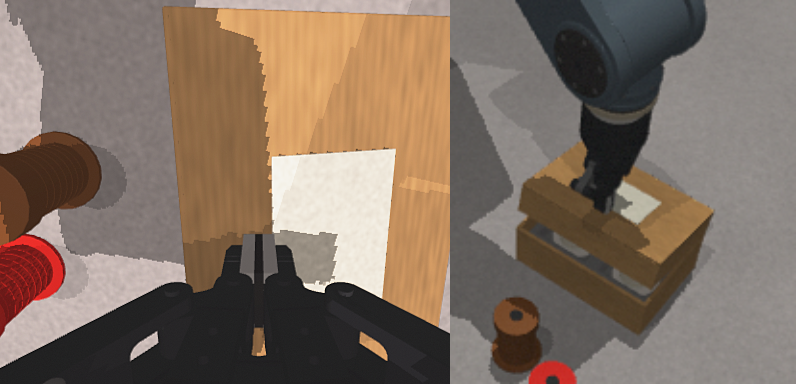

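Call:
send_rows(increments="0 -0.001 0.002 0 0 0; 0 -0.002 0.004 0 0 0; 0 -0.003 0.006 0 0 0; 0 -0.004 0.008 0 0 0; 0 -0.005 0.010 0 0 0; 0 -0.006 0.012 0 0 0; 0 -0.007 0.0135 0 0 0; 0 -0.008 0.015 0 0 0; 0 -0.009 0.0165 0 0 0; 0 -0.009 0.018 0 0 0; 0 -0.009 0.019 0 0 0; 0 -0.009 0.02 0 0 0")

```text
time_s: 25.38
tool_pos: [0.5114, 0.0984, 0.1202]
ee_rot: [-0.406, 3.115, -0.0]
ft_force: [0.1, -0.1, 0.0]
grip_width: 0.002
```

Call:
send_rows(increments="0 0 0.001 0 0 0; 0 0 0.002 0 0 0; 0 0 0.003 0 0 0; 0 0 0.0035 0 0 0; 0 0 0.004 0 0 0; 0 0 0.004 0 0 0")

```text
time_s: 26.12
tool_pos: [0.5114, 0.0984, 0.1161]
ee_rot: [0.406, -3.115, -0.0]
ft_force: [0.2, -0.2, 0.0]
grip_width: 0.0
```

Call:
send_rows(increments="0 0 0.0005 0 0 0; 0 0 0.001 0 0 0; 0 0 0.0015 0 0 0; 0 0 0.002 0 0 0; 0 0 0.002 0 0 0")

```text
time_s: 26.75
tool_pos: [0.5113, 0.0984, 0.1141]
ee_rot: [0.405, -3.115, -0.0]
ft_force: [0.6, -0.5, -0.7]
grip_width: 0.003
```

Call:
send_rows(increments="0 0 0.0005 0 0 0; 0 0 0.001 0 0 0; 0 0 0.001 0 0 0")

```text
time_s: 27.12
tool_pos: [0.5114, 0.0984, 0.1139]
ee_rot: [-0.406, 3.115, -0.0]
ft_force: [-3.7, -0.5, 10.5]
grip_width: 0.005
```

Firm contact at z = 0.114, which is the shut roof height. Backing off and checking.

Call:
send_rows(increments="0 0 -0.002 0 0 0; 0 0 -0.01 0 0 0; 0 0 -0.03 0 0 0; 0 0 -0.06 0 0 0; 0 0 -0.09 0 0 0; 0 -0.02 -0.12 0 0 0; 0.03 -0.05 -0.15 0 0 0; 0.06 -0.09 -0.16 0 0 0; 0.08 -0.12 -0.16 0 0 0; 0.08 -0.12 -0.16 0 0 0")

```text
time_s: 28.38
tool_pos: [0.4642, -0.0397, 0.2738]
ee_rot: [-0.401, 3.115, -0.001]
ft_force: [0.1, 0.9, 0.2]
grip_width: -0.002
```

```bash
python3 - <<'E'
from h import *
st(); d=wrist(); a=d["frame"]; s=cams.get_image("scene")
for n,p in(("edgeL",(-.102,.14)),("edgeR",(.102,.14))): print(n,proj(s,lidpt(0,p[0],p[1],.044)),proj(s,lidpt(0.06,p[0],p[1],.044)),proj(s,lidpt(0,p[0],p[1],0)))
b=cv2.resize(s["frame"][60:220,240:384],(346,384)); cv2.imwrite("pics/w9.png",np.hstack([a[:,62:],b])[:,:,::-1])
E
```

```text
28.375 [ 0.4642 -0.0397  0.2738] [0.09 0.88 0.18] -0.0017046179085689755
edgeL [254.46975512 125.98342501] [255.20016259 123.0671804 ] [254.5069863  137.14209796]
edgeR [323.51294313 168.83257868] [324.70230352 165.97984847] [321.07125701 179.15374896]
```

View pics/w9.png

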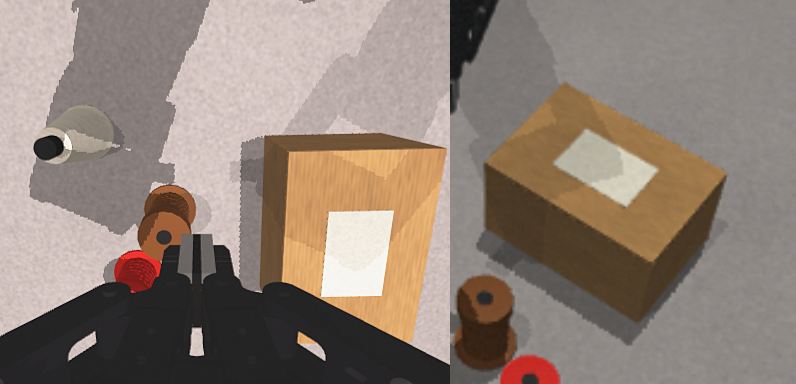

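The carton is shut with no gap. The front-left edge shows at scene (254.6,127.5), against (254.5,126) predicted for angle 0.

```bash
python3 -c "
from plant import arm
print(arm.close_job())"
```

```text
the job is handed in; nothing more can be done
None
```

The full spool is in the carton's free pocket, standing wide flange down on the pad, and the lid is shut. I handed the job in at about 28.5 s.

- **Spool:** I gripped it by the collar at 25 N. The wrist picture after release showed it upright and centred in the pocket. The measured force on setting down was about 5 N.
- **Lid:** I moved it down slowly with the closed fingertips, with readings of about 2 N or less along the way. The last press read 10.5 N, at 0.114 m, which is the height of the shut roof.
- **Last checks:** The final pictures show the carton closed with no gap. The lid edge was within about 1.5 px of where it should be at angle 0. The arm was clear, and I did not touch the packed spool, the empty spool or the cone.
- **Disagreements:** My two estimates of the pad position differed by about 2 mm, so I aimed between them. Carton yaw came out between 14° and 17°, and I used 15°. The recogniser sometimes missed the lid edge or placed it wrongly, so I went by the pictures and the contact force instead.

I viewed 11 pictures, one over the budget of 10.

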